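Turn the backwards stapler round in its bay under the desk riser

ROBOT

A 6-joint arm with a two-finger parallel gripper is mounted at the origin on a cart in front of the work surface, level with it; the furniture and walls round the work are solid. World frame = base frame: x ahead of the robot, y to its left, z up, the work surface at z = 0. Lengths are in m, angles in rad, forces in N, time in s.
With the tool pointing down it reaches from about 0.4 to 0.825 m from the base axis. Payload 7 kg.
Tool frame: the origin (TCP) lies at the centre of the arm's flange, where the gripper is bolted on; the fingertips stand 178 mm ahead of it and the grasp point (between the pads) lies arm.tcp_to_grasp ahead of it (arm.tcp_to_grasp is the distance from the TCP to the grasp point, in m); z points along the fingers, y is the direction in which the jaws open and shut (so a half turn about z gives the same grasp; the last joint's range is limited). The gripper opens to 88 mm and grips with 3 to 60 N. Pads are 19 mm wide; open, the fingers measure 130 mm over their backs; the gripper's body (78 mm by 193 mm) begins 47 mm behind the grasp point.
Start: joints at [-0.885, 0.359, 0.012, 0, -1.224, -0.288], TCP at [0.261, -0.622, 0.405] pointing down, gripper open.
Joint ranges: [-3.07, 3.07], [-1.43, 2.12], [-1.02, 1.25], [-3.03, 1.67], [-3.05, -0], [-3.03, 3.03]. Speed limits (rad/s): [2.39, 2.39, 3.01, 3.14, 3.14, 3.14].

INTERFACE

Orientations are given as [roll, pitch, yaw] about the fixed x, y, z axes, in that order (R = Rz(yaw) Ry(pitch) Rx(roll)).
In Python, from station import arm gives the robot as it stands.
- The arm moves only by the tool move_arm, never from a script. Its argument "deltas" is a list of rows, each a list of 6 numbers: the shift along the world's x, y, z in mm, then the turn, a rotation vector about the world's x, y, z in degrees. In form: [[tx, ty, tz, ax, ay, az], ...]. A call has exactly 5 rows; each row shifts and turns the commanded pose from where the row before left it; what a row does not reach is not made up. A row lasts 1/12 s, in which the tool goes at most 41.7 mm and 7.16 degrees, less where a joint would pass 70% of its speed; a pose out of reach is approached as far as the arm can. A call with a gripper value outside its range is refused whole. "claw" is the closure in counts, from 0 (fully open) to 255 (shut), set as the call begins (left out, the last holds). The fingers move at their own pace and stop on an object; "squeeze" is the grip in N (left out, the last holds). Time passes only in rows, so rows that do not move let the fingers close, or fill a call up. It gives the time, the measured TCP pose, the force and the opening at its end, in the units of the state.
- arm.get_state(): the state, without advancing time (a new reading comes with each control period).
- arm.grab_frame(name): name is "side" or "top"; returns the picture (420x560x3 uint8, red, green, blue); there is no depth.
- arm.calibration(name): a dict with "intrinsics" (3x3 intrinsics, pixels), "k1" (the pictures are not rectified: a ray, as slopes to the right and down, at radius r is drawn at 1 + k1 r^2 times it, then the intrinsics apply), "T" (4x4, takes a point from camera to world coordinates). Camera axes: x right, y up, looking along -z (the intrinsics and any distortion apply to the point x, -y, -z); pixel columns grow to the right and rows downward; lengths in m; the calibration is good to about 2 mm. A picture is of the moment at which its call begins. calibration takes no time and is no camera call.
- arm.job_done(): hands the job in, once; it reports no verdict.
Trained networks look in the newest picture that a camera, given by its name, has taken for a name from the list of things; names that differ only in an ending like _2 or _b are one class to them, and where a whole thing is asked for, a point or a joint stands for the part that bears it (a point fixed in the world has none). Each returns a list of dicts, best first, with "score" (0 to 1); they miss things now and then, are a little off and sometimes report something else, mostly with a low value. They report only what shows in the picture. A call takes as long as a camera call. They do not tell look-alikes from the thing itself.
- arm.spot_in(thing, camera): "xy" ([column, row] in pixels, amid what is visible of it).
- arm.masks_of(thing, camera): "pixels" (420x560 bool, what is visible of it) and "xy" ([column, row] in pixels, amid what is visible of it).
- arm.spot_point(thing, camera): "xy" ([column, row] in pixels: a listed point, or the origin of a listed thing).
The state is a dict: "t": time; "q": joint angles; "qd": joint speeds; "joint_efforts": joint torques, N m; "eef_pos": TCP position; "ee_rot": TCP orientation; "force": force on the tool from outside, world axes, zero at the start; "moment": the same for the moment, N m; "width": finger opening in m.
Only numpy, scipy, OpenCV 4.12 (cv2) and the standard library are available. Lean on these libraries where they do the work, as an engineer would, in place of code of your own. Each camera call takes 0.05 s, during which the arm holds its last target. There are 200 camera calls.

TASK

The stapler has been put away backwards, with its nose sticking out of the narrow bay under the desk riser. Draw it right out, turn it end for end and slide it back into the same bay nose first, lying flat on its base, until it gently meets the stop at the back and only the heel sticks out. Do not ram it against the riser, leave it there, and leave everything else where it is.

Things in the scene. Friction and masses are not known exactly. Their poses are not given: they have to be found in the camera images.
- stapler: Black desk stapler, closed and rigid, 36 mm wide, 153 long, 44 tall, about 0.31 kg, flat on its base on a desk pad. Origin under its middle; own y runs from the heel (hinge end) to the nose, x across, z up. Base plate 36 mm wide, 0 to 8 mm high; the arm above is 24 mm wide, 26 to 44 mm high, along the whole length: a good place to grip from above. It starts backwards in the narrow bay.
- stapler_nose (a point): Point at the very end of the stapler's nose, at base level, 76 mm from its origin along its own +y; same axes. At the start the nose points to the robot and is 47 to 77 mm out of the bay's mouth.
- stapler_heel (a point): Point at the very end of the stapler's heel, at base level, 76 mm from its origin along its own -y; same axes. Two side cheeks, 32 mm wide and 9 to 35 mm high, fill the last 40 mm at the heel, whose end is a firm face to push on.
- riser: Brown wooden riser, fixed on the desk pad (3.8 mm thick), 159 mm deep, 328 wide, 64 tall: 12 mm board on 10 mm walls, 52 mm clear beneath, no floor. Its narrow middle bay, 44 mm wide, is the stapler's; a wide bay lies on each side. Origin at the middle of the narrow bay's open front; own x runs into the bay, away from the robot, y to the left, z up. Fingers cannot follow the stapler under the board.
- bay_mouth (a point): Middle of the narrow bay's open front, at pad level (same as the riser's origin); same axes as the riser. The pad's front edge, a step of 3.8 mm down to the desk, lies 130 to 165 mm in front of it.
- bay_stop (a point): Face of the fixed stop at the back of the narrow bay, at pad level, 125 mm inside the mouth. With the nose against it the heel end stands about 27 mm out of the mouth.
- desk_clock: round brass desk clock on a walnut foot, 35 x 80 x 87 mm, standing on top of the riser at the back left; not to be moved. Origin under its middle.
- ink_bottle: square ink bottle, 49 x 48 x 58 mm, standing on top of the riser at the back right; not to be moved. Origin under its middle.
- notebook: black notebook, 148 x 110 x 16 mm, lying under the riser in the wide left bay; not to be moved. Origin under its middle.
- stamp_pad: closed flat tin of a stamp pad, 65 x 88 x 15 mm, lying under the riser in the wide right bay; not to be moved. Origin under its middle.
- rubber_stamp: hand stamp with a turned wooden handle, 24 x 48 x 66 mm, standing on the desk to the right of the work; not to be moved. Origin under its middle.
- tumbler: drinking glass, 81 mm across and 93 mm tall, standing on the desk at the right; not to be moved. Origin under its middle.
Not all that is in view belongs to the job. Leave any pink look-alike of the stapler alone.

How it is judged:
On the way, in this order (a step that is already met when the one before it is completed fails the run):
1. the whole stapler is out of the bay, in front of the riser (x of each of stapler_heel, stapler_nose in the frame of riser below -0.004 m), for 0.1 s.
2. the nose has entered the narrow bay, the stapler flat (x of stapler_nose in the frame of riser above 0.02 m and x of stapler_heel in the frame of riser below -0.02 m and y of stapler_nose in the frame of riser between -0.012 and 0.012 m and z of stapler_nose in the frame of riser below 0.02 m and angle between stapler's own z axis and vertical below 0.2 rad), for 0.1 s.
At the end, for the whole second after the job is handed in: The stapler lies flat on the desk pad (tilt under 0.1 rad) and at rest in the narrow bay, nose first, its nose end no more than 8 mm short of the stop at the back, and its heel outside the mouth (x of stapler_nose in the frame of riser above 0.117 m and y of stapler_nose in the frame of riser between -0.012 and 0.012 m and x of stapler_heel in the frame of riser below 0 m and y of stapler_heel in the frame of riser between -0.015 and 0.015 m and z of stapler_nose in the frame of riser below 0.006 m and angle between stapler's own z axis and vertical below 0.1 rad and linear speed of stapler below 0.01 m/s); the robot touches nothing.
It fails at once if the stapler is rammed or jammed against the riser with more than 45 N (contact force between stapler and riser above 45 N).
It fails at once if one of the other things is shifted by more than 20 mm (distance of any of desk_clock, ink_bottle, notebook, stamp_pad, rubber_stamp, tumbler from where it was at the start of the episode above 0.02 m).
It also fails if it takes over 69 s, if anything falls off the work surface, if the arm or the gripper's body presses on something with over 40 N, if the wrist force passes 120 N, or if a joint passes its speed limit or range.

## Working session

There is one attempt and no reset: what is moved stays moved. The work goes in short steps, Python scripts to look and compute and a tool call to move; the robot and the scene stay as the last step left them, time stands still between calls to the robot, and variables do not carry over. Pictures are saved under pics/ and viewed, about 8 in all and at most 12, crops included, and the job is handed in when it is done.

Besides the shell and the picture viewer there is one more tool, called after ">>>" as name(argument=value, ...) on one line, values as JSON. move_arm: Moves the arm, as the interface text tells. Its arguments: {"type":"object","properties":{"deltas":{"type":"array","items":{"type":"array","items":{"type":"number"}}},"claw":{"type":"number"},"squeeze":{"type":"number"}},"required":["deltas"]}

```bash
mkdir -p pics
cat > h.py <<'E'
import numpy as np, cv2
from station import arm
def ray(cam,xy):
    c=arm.calibration(cam);K=np.array(c["intrinsics"]);T=np.array(c["T"])
    d=np.array([(xy[0]-K[0,2])/K[0,0],(xy[1]-K[1,2])/K[1,1]]);s=d.copy()
    for _ in range(20): s=d/(1+c["k1"]*(s@s))
    return T[:3,3],T[:3,:3]@np.array([s[0],-s[1],-1])
def onz(cam,xy,z):
    o,d=ray(cam,xy);return o+d*(z-o[2])/d[2]
def proj(cam,p):
    c=arm.calibration(cam);K=np.array(c["intrinsics"]);T=np.array(c["T"])
    q=T[:3,:3].T@(np.array(p)-T[:3,3]);s=np.array([q[0],-q[1]])/-q[2]
    s=s*(1+c["k1"]*(s@s));return K[:2,:2]@s+K[:2,2]
def snap(cam,name,box=None,f=1):
    im=arm.grab_frame(cam)[:,:,::-1]
    if box: im=im[box[1]:box[3],box[0]:box[2]]
    cv2.imwrite(f"pics/{name}.png",cv2.resize(im,None,fx=f,fy=f,interpolation=cv2.INTER_CUBIC))
E
python3 - <<'E'
from h import *
np.set_printoptions(precision=4,suppress=True)
s=arm.get_state();print(s["t"],s["eef_pos"],s["ee_rot"],s["width"],arm.tcp_to_grasp)
for c in("top","side"):
    snap(c,c+"0");print(c,arm.calibration(c)["T"][:3] if 0 else np.array(arm.calibration(c)["T"])[:3,3])
    for t in("stapler","stapler_nose","stapler_heel","bay_mouth","bay_stop","rubber_stamp","tumbler"):
        for r in arm.spot_point(t,c)[:2]:
            print(c,t,round(r["score"],2),np.round(r["xy"],1),onz(c,r["xy"],.004 if t[0] in"sb" else 0))
E
```

```text
0.0 [ 0.2614 -0.6221  0.4037] [ 3.14   -0.0002 -2.7439] 0.08756365108189129 0.1593
top [ 0.3271 -0.0761  1.1662]
top stapler 0.78 [244. 297.] [0.3538 0.0034 0.004 ]
top stapler 0.62 [202.8 195.5] [0.6577 0.1516 0.004 ]
top stapler_nose 0.95 [218.8 294.7] [0.3569 0.0779 0.004 ]
top stapler_nose 0.6 [204.3 218.7] [0.5838 0.1405 0.004 ]
top stapler_heel 0.59 [267.5 298.3] [ 0.3534 -0.0658  0.004 ]
top bay_mouth 0.8 [203.4 204.3] [0.6294 0.1472 0.004 ]
top rubber_stamp 0.48 [290.9 282.9] [ 0.4015 -0.1331  0.    ]
top tumbler 0.66 [356.4 214.9] [ 0.6189 -0.3284  0.    ]
side [-0.1277  0.9472  0.7272]
side stapler 0.88 [338.3 266.7] [0.345 0.003 0.004]
side stapler 0.64 [204.2 254.4] [0.6546 0.1563 0.004 ]
side stapler_nose 0.85 [320.3 282.7] [0.3475 0.0864 0.004 ]
side stapler_nose 0.64 [314.4 191.5] [ 0.6156 -0.3254  0.004 ]
side stapler_heel 0.95 [347.2 255.5] [ 0.3509 -0.0549  0.004 ]
side stapler_heel 0.24 [213.6 258.1] [0.6235 0.1551 0.004 ]
side bay_mouth 0.73 [213.1 254.1] [0.6369 0.1418 0.004 ]
side rubber_stamp 0.53 [342.5 238.9] [ 0.4033 -0.126   0.    ]
side tumbler 0.82 [314.6 191.9] [ 0.6176 -0.3303  0.    ]
```

Run:
```python
import cv2
a=cv2.imread("pics/top0.png")[130:330,120:390];b=cv2.imread("pics/side0.png")[130:330,110:380]
cv2.imwrite("pics/v1.png",cv2.resize(a,None,fx=2.95,fy=2.95,interpolation=2))
cv2.imwrite("pics/v2.png",cv2.resize(b,None,fx=2.95,fy=2.95,interpolation=2))
```

```text
(no output)
```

View pics/v1.png

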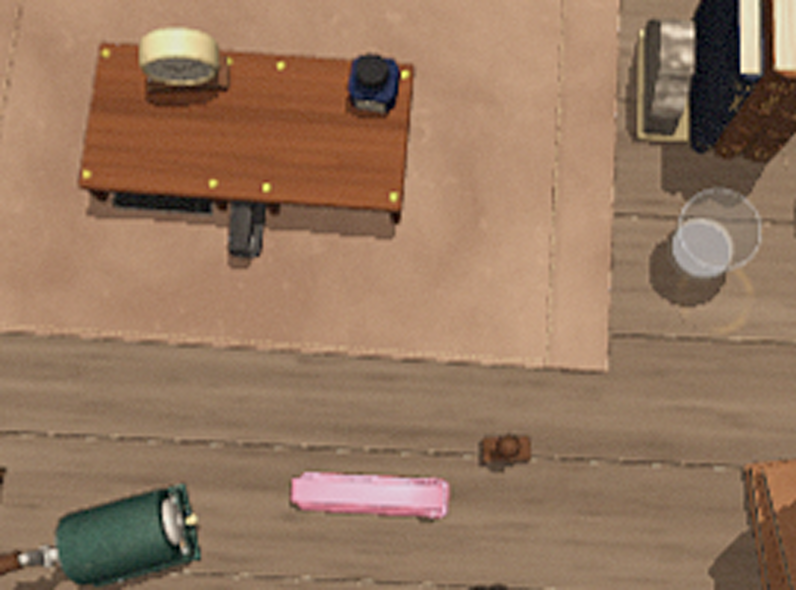

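View pics/v2.png

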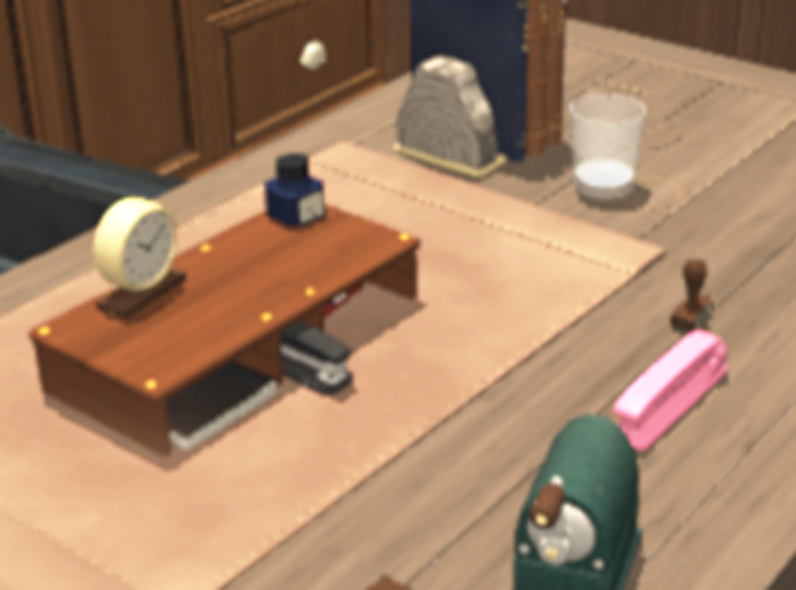

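The riser is at the upper left, turned slightly. The stapler's nose sticks out at about (246,245) in the top crop, the pink look-alike lies at (370,495), and the front brass nails are at (213,183) and (266,187). Next I'll fit the riser from the nails.

Run:
```python
from h import *
np.set_printoptions(precision=4,suppress=True)
def nails(cam,approx):
    im=cv2.imread(f"pics/{cam}0.png").astype(float);out=[]
    for a in approx:
        x,y=np.round(a).astype(int);w=im[y-3:y+4,x-3:x+4]
        g=np.clip(w[:,:,1]-110,0,None);yy,xx=np.mgrid[y-3:y+4,x-3:x+4]
        out.append([(g*xx).sum()/g.sum(),(g*yy).sum()/g.sum()])
    return out
T=np.array([[87,174],[213,183],[266,187],[394,196],[106,53],[405,74]])/2.95+[120,130]
S=np.array([[151,384],[267,317],[310,292],[404,237],[44,331],[294,-1]])[:5]/2.95+[110,130]
for c,A in(("top",T),("side",S)):
    P=np.array([onz(c,p,.0678) for p in nails(c,A)]);print(c);print(P[:,:2])
    d=P[0]-P[3];print("yaw(outer)",np.arctan2(-d[0],d[1]),"mid outer",(P[0]+P[3])[:2]/2,"mid inner",(P[1]+P[2])[:2]/2, np.linalg.norm(P[1]-P[2]))
arm.grab_frame("top")
for t,z in(("riser",.0678),("stapler",.0478)):
  for m in arm.masks_of(t,"top")[:2]:
    print(t,m["score"],m["xy"]);
    cs=max(cv2.findContours(m["pixels"].astype(np.uint8),0,1)[0],key=cv2.contourArea)
    b=cv2.boxPoints(cv2.minAreaRect(cs));print(b.round(1).tolist());print(np.array([onz("top",p,z) for p in b])[:,:2])
```

```text
top
[[ 0.654   0.3024]
 [ 0.6497  0.1729]
 [ 0.6481  0.1191]
 [ 0.6446 -0.0124]
 [ 0.7847  0.2972]
 [ 0.7748 -0.0138]]
yaw(outer) -0.02977332169953254 mid outer [0.6493 0.145 ] mid inner [0.6489 0.146 ] 0.053807421253402946
side
[[ 0.6519  0.3018]
 [ 0.6479  0.1738]
 [ 0.6458  0.1205]
 [ 0.6446 -0.0135]
 [ 0.7858  0.2969]]
yaw(outer) -0.023122761981021412 mid outer [0.6483 0.1441] mid inner [0.6469 0.1471] 0.05333652296517809
riser 0.78 [205.2, 176.8]
[[145.5, 196.60000610351562], [149.3000030517578, 143.0], [259.79998779296875, 150.6999969482422], [256.1000061035156, 204.1999969482422]]
[[ 0.6284  0.3079]
 [ 0.7983  0.3174]
 [ 0.7889 -0.0215]
 [ 0.6204 -0.0196]]
riser 0.49 [177.9, 197.8]
[[157.6999969482422, 199.8000030517578], [158.10000610351562, 194.1999969482422], [191.3000030517578, 196.6999969482422], [190.89999389648438, 202.39999389648438]]
[[0.6201 0.2708]
 [0.6375 0.2715]
 [0.6342 0.1726]
 [0.6169 0.1723]]
stapler 0.85 [246.7, 295.7]
[[217.60000610351562, 302.3999938964844], [218.1999969482422, 289.20001220703125], [271.3999938964844, 291.70001220703125], [270.79998779296875, 304.79998779296875]]
[[ 0.3344  0.0738]
 [ 0.3709  0.075 ]
 [ 0.3713 -0.0764]
 [ 0.3349 -0.0764]]
stapler 0.67 [203.5, 205.4]
[[197.0, 198.0], [209.0, 198.0], [209.0, 216.0], [197.0, 216.0]]
[[0.6367 0.1597]
 [0.6383 0.1237]
 [0.583  0.1191]
 [0.5813 0.1547]]
```

>>> move_arm(deltas=[[13.6, 30.6, 0, 0, 0, -0.98], [13.6, 30.6, 0, 0, 0, -0.98], [13.6, 30.6, 0, 0, 0, -0.98], [13.6, 30.6, 0, 0, 0, -0.98], [13.6, 30.6, 0, 0, 0, -0.98]], claw=0, squeeze=8)

```text
t: 1.37
eef_pos: [0.3298, -0.4679, 0.4047]
ee_rot: [-3.141, 0.0, -2.831]
force: [0.8, 0.2, -1.0]
width: 0.0876
```

>>> move_arm(deltas=[[13.6, 30.6, 0, 0, 0, -0.98], [13.6, 30.6, 0, 0, 0, -0.98], [13.6, 30.6, 0, 0, 0, -0.98], [13.6, 30.6, 0, 0, 0, -0.98], [13.6, 30.6, 0, 0, 0, -0.98]])

```text
t: 1.78
eef_pos: [0.3977, -0.3148, 0.405]
ee_rot: [-3.141, 0.001, -2.916]
force: [1.2, 0.1, -0.9]
width: 0.0871
```

>>> move_arm(deltas=[[13.6, 30.6, 0, 0, 0, -0.98], [13.6, 30.6, 0, 0, 0, -0.98], [13.6, 30.6, 0, 0, 0, -0.98], [13.6, 30.6, 0, 0, 0, -0.98], [13.6, 30.6, 0, 0, 0, -0.98]])

```text
t: 2.2
eef_pos: [0.4657, -0.1617, 0.4051]
ee_rot: [-3.141, 0.001, -3.001]
force: [-0.2, -0.7, -0.6]
width: 0.0878
```

>>> move_arm(deltas=[[13.6, 30.6, 0, 0, 0, -0.98], [13.6, 30.6, 0, 0, 0, -0.98], [13.6, 30.6, 0, 0, 0, -0.98], [13.6, 30.6, 0, 0, 0, -0.98], [13.6, 30.6, 0, 0, 0, -0.98]])

```text
t: 2.62
eef_pos: [0.5338, -0.0086, 0.405]
ee_rot: [3.141, 0.001, -3.086]
force: [0.1, 0.6, -0.0]
width: 0.088
```

>>> move_arm(deltas=[[13.6, 30.6, 0, 0, 0, -0.98], [13.6, 30.6, 0, 0, 0, -0.98], [13.6, 30.6, 0, 0, 0, -0.98], [13.6, 30.6, 0, 0, 0, -0.98], [13.6, 30.6, 0, 0, 0, -0.98]])

```text
t: 3.03
eef_pos: [0.6018, 0.1444, 0.4048]
ee_rot: [3.141, 0.0, 3.111]
force: [0.6, 0.3, -0.4]
width: 0.0876
```

>>> move_arm(deltas=[[0, 0, -30, 0, 0, 0], [0, 0, -30, 0, 0, 0], [0, 0, -30, 0, 0, 0], [0, 0, -20, 0, 0, 0], [0, 0, 0, 0, 0, 0]])

```text
t: 3.45
eef_pos: [0.5999, 0.1422, 0.2899]
ee_rot: [-3.138, -0.007, 3.111]
force: [-0.6, -0.6, 0.4]
width: 0.088
```

Run:
```python
from h import *
a=arm.grab_frame("top")[:,:,::-1][170:250,160:260];b=arm.grab_frame("side")[:,:,::-1][190:290,150:270]
f=lambda i,s:cv2.resize(i,s,interpolation=2)
cv2.imwrite("pics/v3.png",np.hstack([f(a,(400,320)),f(b,(384,320))]))
s=arm.get_state();g=np.array(s["eef_pos"])-[0,0,arm.tcp_to_grasp];print(g,proj("top",[g[0],g[1],.039]),proj("side",[g[0],g[1],.039]))
```

```text
[0.60170397 0.14274972 0.13544391] [202.11783279 210.24742608] [222.62991269 247.09995344]
```

View pics/v3.png

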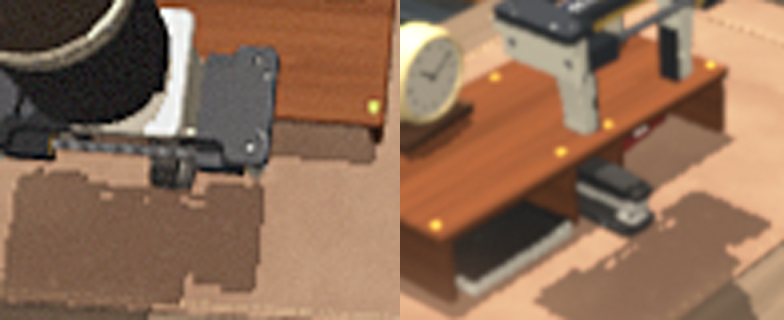

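The open gripper hangs above the riser front. In the side crop the stapler nose spans (580,165)–(655,225), and the planned grasp point projects onto its arm at about (632,182), so I descend.

>>> move_arm(deltas=[[1, 0, -25, 0, 0, 0], [1, 0, -25, 0, 0, 0], [0, 0, -20, 0, 0, 0], [0, 0, -15, 0, 0, 0], [0, 0, -10.5, 0, 0, 0]])

```text
t: 3.97
eef_pos: [0.6041, 0.1429, 0.1998]
ee_rot: [3.141, 0.002, 3.112]
force: [-0.3, 0.7, 0.8]
width: 0.0878
```

>>> move_arm(deltas=[[0, 0, 0, 0, 0, 0], [0, 0, 0, 0, 0, 0], [0, 0, 0, 0, 0, 0], [0, 0, 0, 0, 0, 0], [0, 0, 0, 0, 0, 0]], claw=120, squeeze=5)

```text
t: 4.38
eef_pos: [0.6039, 0.1429, 0.2005]
ee_rot: [3.141, 0.002, 3.112]
force: [0.3, -0.4, -0.3]
width: 0.0599
```

Run:
```python
from h import *
b=arm.grab_frame("side")[:,:,::-1][200:280,170:270]
cv2.imwrite("pics/v4.png",cv2.resize(b,(500,400),interpolation=2))
```

```text
(no output)
```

View pics/v4.png

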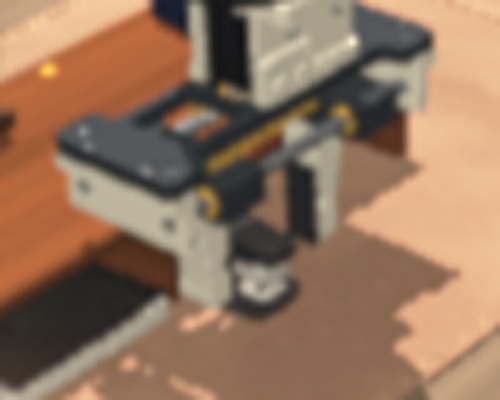

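The fingers straddle the nose at about (262,265), with the left finger closer to it. I'll shift slightly left and close softly.

>>> move_arm(deltas=[[0, 3, -1, 0, 0, 0], [0, 2, 0, 0, 0, 0], [0, 0, 0, 0, 0, 0], [0, 0, 0, 0, 0, 0], [0, 0, 0, 0, 0, 0]], claw=160, squeeze=4)

```text
t: 4.85
eef_pos: [0.6034, 0.1478, 0.1981]
ee_rot: [-3.142, -0.0, 3.112]
force: [0.7, -0.0, 1.0]
width: 0.0328
```

>>> move_arm(deltas=[[0, 0, 0, 0, 0, 0], [0, 0, 0, 0, 0, 0], [0, 0, 0, 0, 0, 0], [0, 0, 0, 0, 0, 0], [0, 0, 0, 0, 0, 0]], claw=255)

```text
t: 5.27
eef_pos: [0.6034, 0.1476, 0.1981]
ee_rot: [-3.141, -0.0, 3.112]
force: [-0.4, -0.7, 0.1]
width: 0.0226
```

>>> move_arm(deltas=[[0, 0, 0, 0, 0, 0], [0, 0, 0, 0, 0, 0], [-2, 0.05, 0, 0, 0, 0], [-4, 0.1, 0, 0, 0, 0], [-4, 0.1, 0, 0, 0, 0]], squeeze=25)

```text
t: 5.68
eef_pos: [0.5933, 0.1481, 0.1981]
ee_rot: [3.141, 0.0, 3.112]
force: [1.4, -0.2, -2.4]
width: 0.0223
```

>>> move_arm(deltas=[[-8, 0.22, 0, 0, 0, 0], [-8, 0.22, 0, 0, 0, 0], [-8, 0.22, 0, 0, 0, 0], [-8, 0.22, 0, 0, 0, 0], [-8, 0.22, 0, 0, 0, 0]])

```text
t: 6.1
eef_pos: [0.5523, 0.149, 0.1982]
ee_rot: [-3.142, -0.0, 3.112]
force: [0.8, 0.2, -2.4]
width: 0.0221
```

>>> move_arm(deltas=[[-8, 0.22, 0, 0, 0, 0], [-8, 0.22, 0, 0, 0, 0], [-8, 0.22, 0, 0, 0, 0], [-8, 0.22, 0, 0, 0, 0], [-8, 0.22, 0, 0, 0, 0]])

```text
t: 6.52
eef_pos: [0.5126, 0.1502, 0.1982]
ee_rot: [-3.142, 0.0, 3.112]
force: [0.1, 0.6, -2.5]
width: 0.0224
```

>>> move_arm(deltas=[[-8, 0.22, 0, 0, 0, 0], [-8, 0.22, 0, 0, 0, 0], [-5, 0.1, 0, 0, 0, 0], [0, 0, 0, 0, 0, 0], [0, 0, 0, 0, 0, 0]])

```text
t: 6.93
eef_pos: [0.492, 0.1507, 0.1982]
ee_rot: [-3.141, -0.001, 3.112]
force: [-1.9, 0.6, -2.1]
width: 0.0226
```

Run:
```python
from h import *
a=arm.grab_frame("top")[:,:,::-1][170:270,150:270];b=arm.grab_frame("side")[:,:,::-1][200:300,160:280]
f=lambda i:cv2.resize(i,(396,330),interpolation=2)
cv2.imwrite("pics/v5.png",np.hstack([f(a),f(b)]))
s=arm.get_state();print(s["eef_pos"],s["width"],s["force"])
```

```text
[0.49247225 0.15071753 0.19809846] 0.022394253081875353 [-2.29575682  0.02147524 -2.08117029]
```

View pics/v5.png

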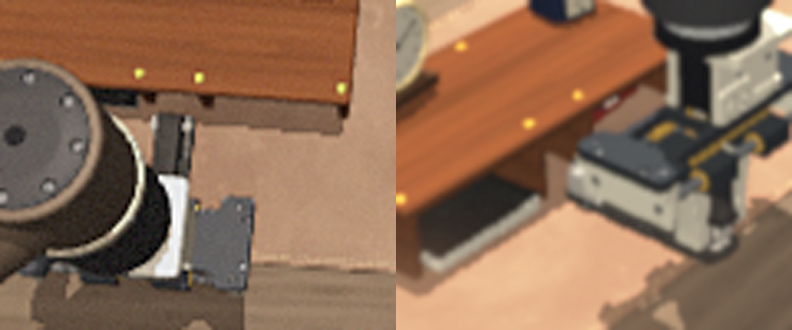

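Run:
```python
from h import *
for c,r,z in((175,115,.0478),(172.5,115,.0478),(174,170,.0478)): print(onz("top",[150+c/3.3,170+r/3.3],z).round(4))
print(onz("top",[150+(139+199)/6.6,170+75/3.3],.0678).round(4))
for p in([.617,.147,.0478],[.56,.1488,.0478]): print(((proj("top",p)-[150,170])*3.3).round(1))
for t in("stapler_heel","stapler"):
  for cam in("top","side"):
    for m in arm.spot_point(t,cam)[:3]: print(t,cam,m["score"],m["xy"],onz(cam,m["xy"],.004).round(4))
im=cv2.resize(cv2.imread("pics/v5.png")[90:200,130:230],(600,660),interpolation=2);cv2.imwrite("pics/v6.png",im[:600])
```

```text
[0.6163 0.1398 0.0478]
[0.6162 0.142  0.0478]
[0.5654 0.1362 0.0478]
[0.6479 0.1445 0.0678]
[167.1 113.9]
[159.5 175.2]
stapler_heel top 0.66 [202.6, 203.2] [0.6328 0.15   0.004 ]
stapler_heel top 0.64 [207.0, 203.5] [0.6325 0.1363 0.004 ]
stapler_heel top 0.63 [270.3, 298.3] [ 0.3538 -0.074   0.004 ]
stapler_heel side 0.7 [350.2, 252.9] [ 0.3504 -0.0703  0.004 ]
stapler_heel side 0.66 [214.5, 258.6] [0.6201 0.1554 0.004 ]
stapler top 0.94 [246.3, 297.4] [ 0.353  -0.0034  0.004 ]
stapler top 0.77 [200.8, 230.0] [0.5479 0.1481 0.004 ]
stapler top 0.47 [203.0, 205.4] [0.6258 0.1482 0.004 ]
stapler side 0.98 [336.6, 267.6] [0.3466 0.0089 0.004 ]
stapler side 0.96 [236.8, 270.7] [0.5402 0.1636 0.004 ]
```

View pics/v6.png

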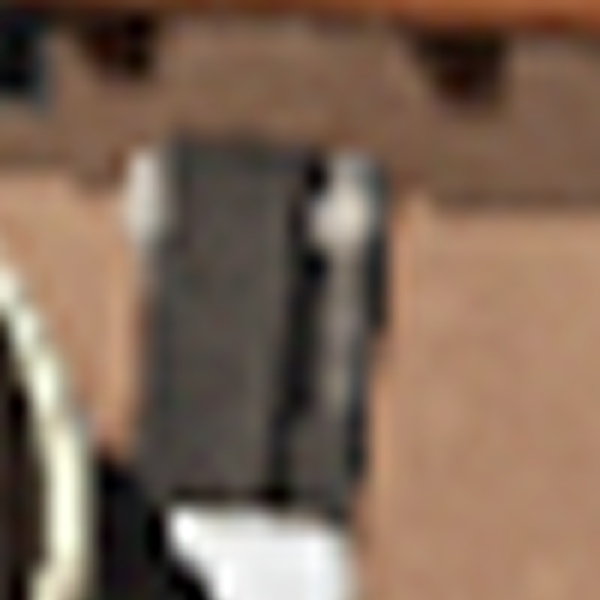

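The heel is out of the bay, at x≈0.617 against the mouth at ≈0.634, in line with the bay to within about 2 mm. Next I re-grip at the middle, lift and turn.

>>> move_arm(deltas=[[0, 0, 0, 0, 0, 0], [0, 0, 0, 0, 0, 0], [0, 0, 0, 0, 0, 0], [0, 0, 0, 0, 0, 0], [4, -0.1, 0, 0, 0, 0]], claw=90)

```text
t: 7.65
eef_pos: [0.4963, 0.1505, 0.1983]
ee_rot: [3.142, 0.0, 3.112]
force: [0.1, 0.0, 0.3]
width: 0.0503
```

>>> move_arm(deltas=[[12, -0.3, 0, 0, 0, 0], [12, -0.3, 0, 0, 0, 0], [12, -0.3, 0, 0, 0, 0], [8, -0.2, 0, 0, 0, 0], [0, 0, 0, 0, 0, 0]])

```text
t: 8.07
eef_pos: [0.542, 0.1497, 0.1981]
ee_rot: [3.141, 0.001, 3.111]
force: [-0.5, 0.6, 1.3]
width: 0.0568
```

>>> move_arm(deltas=[[0, 0, 0, 0, 0, 0], [0, 0, 0, 0, 0, 0], [0, 0, 0, 0, 0, 0], [0, 0, 0, 0, 0, 0], [0, 0, 0, 0, 0, 0]], claw=255, squeeze=35)

```text
t: 8.48
eef_pos: [0.5401, 0.1496, 0.1983]
ee_rot: [3.142, -0.0, 3.112]
force: [0.6, 0.3, -0.1]
width: 0.0286
```

>>> move_arm(deltas=[[0, 0, 0, 0, 0, 0], [0, 0, 0, 0, 0, 0], [-6, 0, 8, 0, 0, 0], [-6, 0, 12, 0, 0, 0], [-6, 0, 10, 0, 0, 0]])

```text
t: 8.9
eef_pos: [0.5216, 0.1493, 0.229]
ee_rot: [-3.141, -0.001, 3.112]
force: [0.2, 0.2, -3.5]
width: 0.0223
```

>>> move_arm(deltas=[[0, 0, 0, 0, 0, 5], [0, 0, 0, 0, 0, 7], [0, 0, 0, 0, 0, 7], [0, 0, 0, 0, 0, 7], [0, 0, 0, 0, 0, 7]])

```text
t: 9.32
eef_pos: [0.5219, 0.1496, 0.2295]
ee_rot: [3.141, 0.001, -2.589]
force: [0.7, -0.1, -4.8]
width: 0.0221
```

>>> move_arm(deltas=[[0, 0, 0, 0, 0, 7], [0, 0, 0, 0, 0, 7], [0, 0, 0, 0, 0, 7], [0, 0, 0, 0, 0, 7], [0, 0, 0, 0, 0, 7]])

```text
t: 9.73
eef_pos: [0.5219, 0.1496, 0.2294]
ee_rot: [-3.141, 0.001, -1.978]
force: [-0.5, -0.1, -4.2]
width: 0.0224
```

>>> move_arm(deltas=[[0, 0, 0, 0, 0, 7], [0, 0, 0, 0, 0, 7], [0, 0, 0, 0, 0, 7], [0, 0, 0, 0, 0, 7], [0, 0, 0, 0, 0, 7]])

```text
t: 10.15
eef_pos: [0.5219, 0.1496, 0.2294]
ee_rot: [-3.141, 0.001, -1.367]
force: [0.7, -0.5, -3.6]
width: 0.0225
```

>>> move_arm(deltas=[[0, 0, 0, 0, 0, 7], [0, 0, 0, 0, 0, 7], [0, 0, 0, 0, 0, 7], [0, 0, 0, 0, 0, 7], [0, 0, 0, 0, 0, 7]])

```text
t: 10.57
eef_pos: [0.5219, 0.1495, 0.2294]
ee_rot: [-3.141, -0.0, -0.757]
force: [-0.6, 0.6, -3.3]
width: 0.0226
```

>>> move_arm(deltas=[[0, 0, 0, 0, 0, 7], [0, 0, 0, 0, 0, 7], [0, 0, 0, 0, 0, 7], [0, 0, 0, 0, 0, 7], [0, 0, 0, 0, 0, 7]])

```text
t: 10.98
eef_pos: [0.5219, 0.1496, 0.2294]
ee_rot: [-3.141, -0.001, -0.146]
force: [-1.0, -0.0, -3.3]
width: 0.0224
```

>>> move_arm(deltas=[[0, 0, 0, 0, 0, 5], [0, 0, 0, 0, 0, 2], [0, 0, 0, 0, 0, 0], [0, 0, 0, 0, 0, 0], [0, 0, 0, 0, 0, 0]])

```text
t: 11.4
eef_pos: [0.5222, 0.1496, 0.2288]
ee_rot: [-3.141, -0.001, -0.031]
force: [0.0, 0.7, -3.7]
width: 0.0223
```

>>> move_arm(deltas=[[0, 0, -12, 0, 0, 0], [2, -0.1, -10, 0, 0, 0], [6, -0.2, -6, 0, 0, 0], [6, -0.2, -2, 0, 0, 0], [0, 0, 0, 0, 0, 0]])

```text
t: 11.82
eef_pos: [0.5362, 0.1489, 0.1981]
ee_rot: [3.14, 0.003, -0.03]
force: [0.4, -0.6, -1.9]
width: 0.0225
```

Run:
```python
from h import *
a=arm.grab_frame("top")[:,:,::-1][185:250,180:230];b=arm.grab_frame("side")[:,:,::-1][200:300,160:280]
cv2.imwrite("pics/v7.png",np.hstack([cv2.resize(a,(400,520),interpolation=2),cv2.resize(b,(396,520),interpolation=2)]))
s=arm.get_state();print(s["eef_pos"],s["force"])
p=s["eef_pos"]
for d in(.03,.076):print(((proj("top",[p[0]+d,p[1]-.03*d,.0485])-[180,185])*8).round(1))
```

```text
[0.53683637 0.14902254 0.19801457] [-2.64591209  0.27554355 -0.12832631]
[149.8 286.3]
[164.5 166.4]
```

View pics/v7.png

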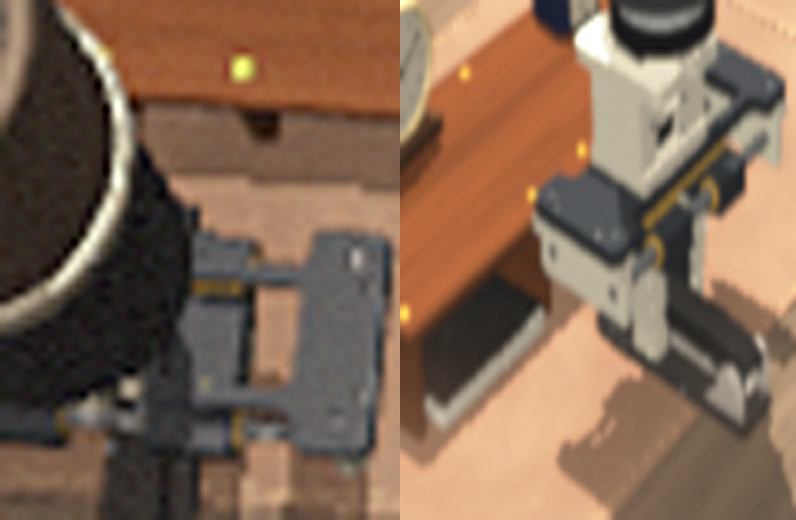

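The stapler is reversed, with its heel towards the robot at about (740,400) in the side part of the picture, and flat. The wrist hides the nose from the top camera. I'll move in gently while watching the force.

>>> move_arm(deltas=[[4, 0.9, 0.7, 0, 0, 0], [4, -0.1, 0, 0, 0, 0], [4, -0.1, 0, 0, 0, 0], [4, -0.1, 0, 0, 0, 0], [4, -0.1, 0, 0, 0, 0]])

```text
t: 12.33
eef_pos: [0.5571, 0.1495, 0.1987]
ee_rot: [3.142, 0.0, -0.03]
force: [-0.6, 0.5, -3.4]
width: 0.0223
```

>>> move_arm(deltas=[[3, -0.1, 0, 0, 0, 0], [3, -0.1, 0, 0, 0, 0], [3, -0.1, 0, 0, 0, 0], [3, -0.1, 0, 0, 0, 0], [3, -0.1, 0, 0, 0, 0]])

```text
t: 12.75
eef_pos: [0.5717, 0.149, 0.1989]
ee_rot: [3.142, 0.0, -0.03]
force: [-0.0, -0.1, -3.2]
width: 0.0222
```

>>> move_arm(deltas=[[4, -0.1, 0, 0, 0, 0], [4, -0.1, 0, 0, 0, 0], [4, -0.1, 0, 0, 0, 0], [4, -0.1, 0, 0, 0, 0], [4, -0.1, 0, 0, 0, 0]])

```text
t: 13.17
eef_pos: [0.5919, 0.1485, 0.1988]
ee_rot: [-3.142, -0.0, -0.03]
force: [-0.1, -0.1, -4.3]
width: 0.0224
```

>>> move_arm(deltas=[[4, -0.1, 0, 0, 0, 0], [4, -0.1, 0, 0, 0, 0], [4, -0.1, 0, 0, 0, 0], [4, -0.1, -0.3, 0, 0, 0], [0, 0, -0.4, 0, 0, 0]])

```text
t: 13.58
eef_pos: [0.6083, 0.1482, 0.1982]
ee_rot: [-3.141, -0.001, -0.03]
force: [1.2, -0.0, -1.5]
width: 0.0221
```

Run:
```python
from h import *
b=arm.grab_frame("side")[:,:,::-1][200:280,170:270]
cv2.imwrite("pics/v8.png",cv2.resize(b,(500,400),interpolation=2))
s=arm.get_state();print(s["eef_pos"],s["force"],s["moment"])
```

```text
[0.60802217 0.14814844 0.19816028] [ 0.00418895  0.25662119 -2.50356336] [-0.10948287 -0.15360947 -0.00303964]
```

View pics/v8.png

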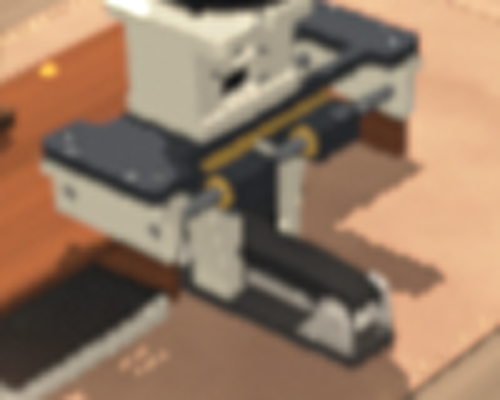

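The nose is about 50 mm inside with no contact force, and the heel end is clearly visible at (365,330). I'll re-grip nearer the heel and continue.

>>> move_arm(deltas=[[0, 0, 0, 0, 0, 0], [0, 0, 0, 0, 0, 0], [0, 0, 0, 0, 0, 0], [0, 0, 0, 0, 0, 0], [-4, 0.1, 0.5, 0, 0, 0]], claw=85)

```text
t: 14.05
eef_pos: [0.6038, 0.1483, 0.1989]
ee_rot: [-3.141, -0.001, -0.03]
force: [0.4, -0.3, -0.6]
width: 0.0505
```

>>> move_arm(deltas=[[-14, 0.4, 0, 0, 0, 0], [-15, 0.4, 0, 0, 0, 0], [-15, 0.4, 0, 0, 0, 0], [-15, 0.4, 0, 0, 0, 0], [0, 0, 0, 0, 0, 0]])

```text
t: 14.47
eef_pos: [0.5418, 0.1494, 0.1988]
ee_rot: [3.141, 0.001, -0.03]
force: [-0.6, -1.3, -0.5]
width: 0.0585
```

>>> move_arm(deltas=[[0, 0, 0, 0, 0, 0], [0, 0, 0, 0, 0, 0], [0, 0, 0, 0, 0, 0], [0, 0, 0, 0, 0, 0], [0, 0, 0, 0, 0, 0]], claw=255, squeeze=15)

```text
t: 14.88
eef_pos: [0.5449, 0.1498, 0.1986]
ee_rot: [-3.142, -0.0, -0.03]
force: [-0.1, -0.6, 0.6]
width: 0.0331
```

>>> move_arm(deltas=[[0, 0, 0, 0, 0, 0], [2, -0.1, 0, 0, 0, 0], [4, -0.1, 0, 0, 0, 0], [4, -0.1, 0, 0, 0, 0], [4, -0.1, 0, 0, 0, 0]])

```text
t: 15.3
eef_pos: [0.5576, 0.1489, 0.1984]
ee_rot: [3.14, 0.003, -0.03]
force: [-6.2, 0.6, 4.5]
width: 0.0327
```

>>> move_arm(deltas=[[0, 0, 0, 0, 0, 0], [2, 0, 0, 0, 0, 0], [2, -0.1, 0, 0, 0, 0], [2, 0, 0, 0, 0, 0], [2, -0.1, 0, 0, 0, 0]])

```text
t: 15.72
eef_pos: [0.5656, 0.1487, 0.1984]
ee_rot: [3.14, 0.002, -0.03]
force: [-6.9, 0.0, 4.0]
width: 0.0328
```

Run:
```python
from h import *
b=arm.grab_frame("side")[:,:,::-1][200:280,170:270]
cv2.imwrite("pics/v9.png",cv2.resize(b,(500,400),interpolation=2))
s=arm.get_state();print(s["eef_pos"],s["ee_rot"],s["force"],s["moment"])
```

```text
[0.56592658 0.14879311 0.19843261] [ 3.14050906e+00  2.15035757e-03 -3.01660276e-02] [-5.08975739  0.62233793  5.24897341] [-0.26617154  2.14217183 -0.0365057 ]
```

View pics/v9.png

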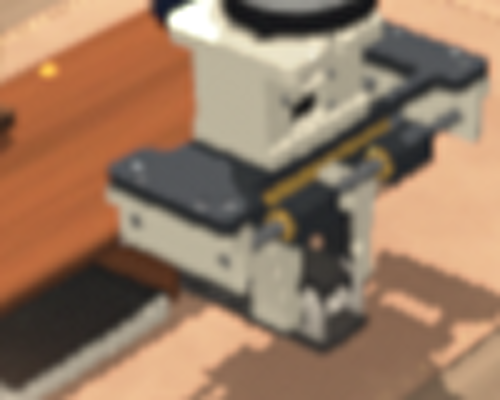

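It moves along with the gripper. The upward force shows I'm pressing it down a little, so I raise 0.4 mm and continue.

>>> move_arm(deltas=[[2, 0, 0.4, 0, 0, 0], [4, -0.1, 0, 0, 0, 0], [4, -0.1, 0, 0, 0, 0], [4, -0.1, 0, 0, 0, 0], [4, -0.1, 0, 0, 0, 0]])

```text
t: 16.18
eef_pos: [0.585, 0.1488, 0.1988]
ee_rot: [3.141, 0.0, -0.03]
force: [-1.5, -0.0, -2.6]
width: 0.0329
```

>>> move_arm(deltas=[[3, 0, 0, 0, 0, 0], [3, -0.1, 0, 0, 0, 0], [3, -0.1, 0, 0, 0, 0], [3, -0.1, 0, 0, 0, 0], [2, -0.1, 0, 0, 0, 0]])

```text
t: 16.6
eef_pos: [0.5988, 0.1484, 0.199]
ee_rot: [-3.142, -0.0, -0.03]
force: [-0.0, -0.4, -2.1]
width: 0.033
```

>>> move_arm(deltas=[[2, 0, 0, 0, 0, 0], [2, -0.1, 0, 0, 0, 0], [2, 0, -0.2, 0, 0, 0], [2, -0.1, 0, 0, 0, 0], [2, -0.1, 0, 0, 0, 0]])

```text
t: 17.02
eef_pos: [0.6086, 0.1481, 0.1989]
ee_rot: [3.142, 0.0, -0.03]
force: [-1.3, -0.1, -1.5]
width: 0.033
```

>>> move_arm(deltas=[[1, 0, 0, 0, 0, 0], [1, 0, -0.2, 0, 0, 0], [0, 0, 0, 0, 0, 0], [0, 0, 0, 0, 0, 0], [0, 0, 0, 0, 0, 0]])

```text
t: 17.43
eef_pos: [0.6106, 0.1482, 0.1988]
ee_rot: [-3.141, -0.0, -0.03]
force: [0.7, 0.4, -2.1]
width: 0.0326
```

>>> move_arm(deltas=[[0, 0, 0, 0, 0, 0], [0, 0, 0, 0, 0, 0], [0, 0, 0, 0, 0, 0], [0, 0, 0, 0, 0, 0], [-5, 0.1, 0, 0, 0, 0]], claw=85)

```text
t: 17.85
eef_pos: [0.6061, 0.1483, 0.1989]
ee_rot: [-3.141, -0.001, -0.03]
force: [-0.4, -0.5, -0.2]
width: 0.0571
```

>>> move_arm(deltas=[[-12, 0.3, 0, 0, 0, 0], [-13, 0.4, 0, 0, 0, 0], [-13, 0.4, 0, 0, 0, 0], [-12, 0.3, 0, 0, 0, 0], [0, 0, 0, 0, 0, 0]])

```text
t: 18.27
eef_pos: [0.5533, 0.1493, 0.1987]
ee_rot: [3.141, 0.001, -0.03]
force: [-0.1, -0.8, -0.4]
width: 0.0584
```

>>> move_arm(deltas=[[0, 0, -4, 0, 0, 0], [0, 0, -4, 0, 0, 0], [0, 0, -3, 0, 0, 0], [0, 0, 0, 0, 0, 0], [0, 0, 0, 0, 0, 0]], claw=255)

```text
t: 18.68
eef_pos: [0.5557, 0.1495, 0.1871]
ee_rot: [3.141, 0.001, -0.03]
force: [0.4, 0.2, 0.5]
width: 0.0308
```

>>> move_arm(deltas=[[3, -0.1, 0, 0, 0, 0], [4, -0.1, 0, 0, 0, 0], [4, -0.1, 0, 0, 0, 0], [4, -0.1, 0, 0, 0, 0], [2, -0.1, 0, 0, 0, 0]])

```text
t: 19.1
eef_pos: [0.5733, 0.1491, 0.1877]
ee_rot: [-3.141, -0.001, -0.03]
force: [-0.2, 0.2, -0.5]
width: 0.0016
```

Run:
```python
from h import *
b=arm.grab_frame("side")[:,:,::-1][200:280,170:270]
cv2.imwrite("pics/v10.png",cv2.resize(b,(500,400),interpolation=2))
s=arm.get_state();print(s["eef_pos"],s["force"],s["width"])
```

```text
[0.57332183 0.14911708 0.18768131] [ 0.54807833 -0.54338963 -0.76277045] 0.0005452945567178042
```

View pics/v10.png

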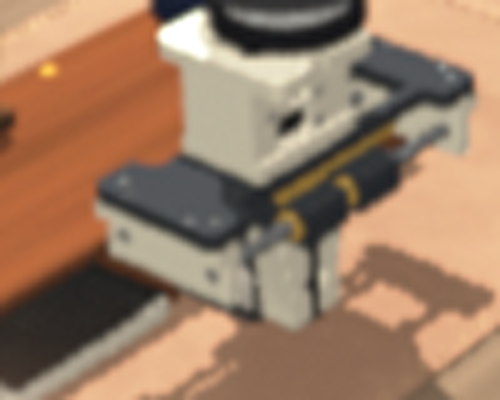

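The closed fingers, with tips at (305,315), stand behind the heel. Next I push gently, 1–2 mm per row, until the stop shows in the force.

>>> move_arm(deltas=[[2, 0, 0, 0, 0, 0], [2, -0.1, 0, 0, 0, 0], [2, 0, 0, 0, 0, 0], [2, -0.1, 0, 0, 0, 0], [2, 0, 0, 0, 0, 0]])

```text
t: 19.57
eef_pos: [0.5818, 0.1486, 0.1875]
ee_rot: [3.141, 0.002, -0.03]
force: [-5.4, -0.2, 3.7]
width: 0.0005
```

>>> move_arm(deltas=[[1, 0, 0, 0, 0, 0], [1, 0, 0, 0, 0, 0], [1, -0.1, 0, 0, 0, 0], [1, 0, 0, 0, 0, 0], [1, 0, 0, 0, 0, 0]])

```text
t: 19.98
eef_pos: [0.5875, 0.1488, 0.1876]
ee_rot: [3.142, 0.0, -0.03]
force: [-2.8, -0.2, -0.2]
width: 0.0004
```

>>> move_arm(deltas=[[1, 0, 0, 0, 0, 0], [1, 0, 0, 0, 0, 0], [1, -0.1, 0, 0, 0, 0], [0, 0, 0, 0, 0, 0], [0, 0, 0, 0, 0, 0]])

```text
t: 20.4
eef_pos: [0.5907, 0.1488, 0.1877]
ee_rot: [-3.141, -0.0, -0.03]
force: [-2.7, -0.6, -0.2]
width: 0.0004
```

>>> move_arm(deltas=[[1, 0, 0, 0, 0, 0], [1, 0, 0, 0, 0, 0], [1, -0.1, 0, 0, 0, 0], [0, 0, 0, 0, 0, 0], [0, 0, 0, 0, 0, 0]])

```text
t: 20.82
eef_pos: [0.5936, 0.1486, 0.1877]
ee_rot: [-3.141, -0.0, -0.03]
force: [-2.1, 0.3, 0.3]
width: 0.0002
```

>>> move_arm(deltas=[[1, 0, 0, 0, 0, 0], [1, 0, 0, 0, 0, 0], [0, 0, 0, 0, 0, 0], [0, 0, 0, 0, 0, 0], [0, 0, 0, 0, 0, 0]])

```text
t: 21.23
eef_pos: [0.5955, 0.1486, 0.1877]
ee_rot: [-3.142, -0.0, -0.03]
force: [-2.6, -0.1, 0.6]
width: 0.0009
```

>>> move_arm(deltas=[[1, 0, 0, 0, 0, 0], [1, 0, 0, 0, 0, 0], [0, 0, 0, 0, 0, 0], [0, 0, 0, 0, 0, 0], [0, 0, 0, 0, 0, 0]])

```text
t: 21.65
eef_pos: [0.5976, 0.1486, 0.1877]
ee_rot: [-3.141, -0.0, -0.03]
force: [-2.1, 0.3, -0.1]
width: 0.0004
```

>>> move_arm(deltas=[[1, 0, 0, 0, 0, 0], [0.5, 0, 0, 0, 0, 0], [0, 0, 0, 0, 0, 0], [0, 0, 0, 0, 0, 0], [0, 0, 0, 0, 0, 0]])

```text
t: 22.07
eef_pos: [0.5985, 0.1485, 0.1876]
ee_rot: [3.141, 0.001, -0.03]
force: [-4.9, 0.1, 1.9]
width: 0.0004
```

>>> move_arm(deltas=[[0.5, 0, 0, 0, 0, 0], [0, 0, 0, 0, 0, 0], [0.5, 0, 0, 0, 0, 0], [0, 0, 0, 0, 0, 0], [0, 0, 0, 0, 0, 0]])

```text
t: 22.48
eef_pos: [0.599, 0.1485, 0.1875]
ee_rot: [3.141, 0.002, -0.03]
force: [-8.1, 0.7, 4.4]
width: 0.0003
```

The force is rising and motion has stalled where the stop was expected. I back off and check.

>>> move_arm(deltas=[[-3, 0, 0, 0, 0, 0], [-10, 0.2, 0, 0, 0, 0], [-20, 0.3, 0, 0, 0, 0], [-20, 0, 15, 0, 0, 0], [-10, 0, 35, 0, 0, 0]])

```text
t: 22.9
eef_pos: [0.5336, 0.148, 0.2341]
ee_rot: [3.138, 0.007, -0.031]
force: [-1.1, 1.2, -0.2]
width: 0.0007
```

>>> move_arm(deltas=[[0, -25, 30, 0, 0, 0], [0, -40, 10, 0, 0, 0], [0, -40, 0, 0, 0, 0], [0, -40, 0, 0, 0, 0], [0, -40, 0, 0, 0, 0]])

```text
t: 23.32
eef_pos: [0.5366, -0.0372, 0.2788]
ee_rot: [-3.141, -0.003, -0.029]
force: [1.1, -0.2, -0.0]
width: 0.0005
```

>>> move_arm(deltas=[[0, -40, 0, 0, 0, 0], [0, -40, 0, 0, 0, 0], [0, 0, 0, 0, 0, 0], [0, 0, 0, 0, 0, 0], [0, 0, 0, 0, 0, 0]])

```text
t: 23.73
eef_pos: [0.5369, -0.1161, 0.2779]
ee_rot: [-3.142, -0.001, -0.031]
force: [-0.2, -0.6, 0.5]
width: 0.0001
```

Run:
```python
from h import *
a=arm.grab_frame("top")[:,:,::-1][170:230,165:245];b=arm.grab_frame("side")[:,:,::-1][200:290,150:270]
cv2.imwrite("pics/v11.png",np.hstack([cv2.resize(a,(400,300),interpolation=2),cv2.resize(b,(400,300),interpolation=2)]))
s=arm.get_state();print(s["eef_pos"],s["force"])
for c in("top","side"):
  for m in arm.spot_point("stapler_heel",c)[:3]: print(c,m["score"],m["xy"],onz(c,m["xy"],.004).round(4))
for p in([.6075,.1483,.0478],[.634,.1475,.0678]): print(((proj("top",p)-[165,170])*5).round(1),((proj("side",p)-[150,200])*3.333+[400,0]).round(1))
```

```text
[ 0.53709745 -0.11498379  0.27786173] [-0.14467107  1.12934066  0.12493258]
top 0.69 [270.9, 299.5] [ 0.3504 -0.0759  0.004 ]
side 0.81 [349.7, 252.7] [ 0.3519 -0.0704  0.004 ]
side 0.79 [216.4, 258.9] [0.6153 0.1536 0.004 ]
[174.6 187.8] [630.9 147.9]
[174.  135.9] [603.6 114.1]
```

View pics/v11.png

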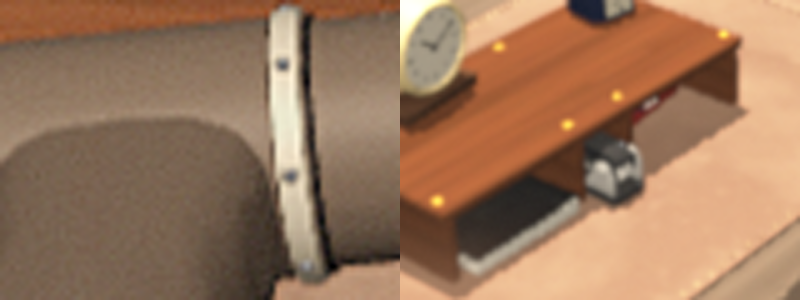

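The side view shows only the heel protruding at about (612,170), flat and in the bay, with the rest of the scene unchanged. The arm blocks the top view, so I'll move it aside for one last measurement.

>>> move_arm(deltas=[[-10, -40, 10, 0, 0, 0], [-10, -40, 10, 0, 0, 0], [-10, -40, 10, 0, 0, 0], [-10, -40, 10, 0, 0, 0], [-10, -40, 10, 0, 0, 0]])

```text
t: 24.35
eef_pos: [0.4878, -0.3128, 0.3275]
ee_rot: [3.141, -0.001, -0.027]
force: [1.5, 0.7, 0.5]
width: 0.0001
```

>>> move_arm(deltas=[[-15, -30, 10, 0, 0, 0], [-15, -30, 10, 0, 0, 0], [-15, -30, 10, 0, 0, 0], [0, 0, 0, 0, 0, 0], [0, 0, 0, 0, 0, 0]])

```text
t: 24.77
eef_pos: [0.4426, -0.403, 0.3572]
ee_rot: [3.141, -0.001, -0.031]
force: [0.6, 0.4, -0.4]
width: 0.0005
```

Run:
```python
from h import *
a=arm.grab_frame("top")[:,:,::-1][180:225,175:235]
cv2.imwrite("pics/v12.png",cv2.resize(a,(600,450),interpolation=2))
for c in(.600,.6075):
  for z in(.012,.039,.0478):print(c,z,((proj("top",[c,.148,z])-[175,180])*10).round(1))
print("front edge z.0678",((proj("top",[.634,.1475,.0678])-[175,180])*10).round(1))
for t in("stapler_heel","bay_mouth"):
  for m in arm.spot_point(t,"top")[:3]: print(t,m["score"],m["xy"],onz("top",m["xy"],.004).round(4))
```

```text
0.6 0.012 [268.8 328.6]
0.6 0.039 [253.3 307.2]
0.6 0.0478 [248.1 300. ]
0.6075 0.012 [270.9 304.9]
0.6075 0.039 [255.5 283. ]
0.6075 0.0478 [250.3 275.6]
front edge z.0678 [248.  171.8]
stapler_heel 0.78 [270.3, 299.6] [ 0.35   -0.0742  0.004 ]
stapler_heel 0.55 [204.6, 209.8] [0.612 0.142 0.004]
bay_mouth 0.76 [205.6, 203.0] [0.6339 0.1408 0.004 ]
bay_mouth 0.65 [203.4, 210.0] [0.6112 0.1456 0.004 ]
```

View pics/v12.png

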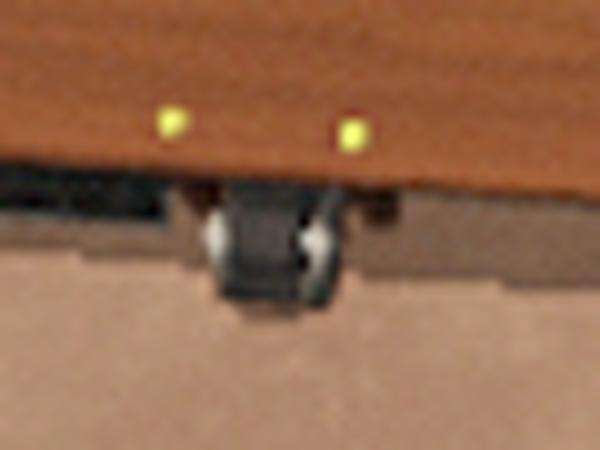

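The last top crop shows the heel end at row ~305, x≈0.6075. That is about 25–27 mm outside the mouth, as expected with the nose on the stop, and it sits between the bay walls. Handing in.

```bash
python3 -c "
from station import arm
print(arm.job_done())"
```

```text
the job is handed in; nothing more can be done
None
```

I drew the stapler out by its nose, re-gripped it at the middle and turned it 180°. I then slid it back into the narrow bay nose first and pushed it gently home with closed fingers on the heel. I handed the job in at about 25 s of the 69 s allowed.

**Stop:** the pushing force rose from about 2–3 N while sliding to 8 N, right where the stop was expected, and I backed off there. The wrist force stayed under about 9 N in every reading I took.

**Final position:** the last pictures show the stapler flat in the bay, with the heel about 25–27 mm outside the mouth (about 27 expected). In the side view the clock, bottle, notebook and stamp pad look unmoved. I did not re-check the rubber stamp or the tumbler in a picture.

**Disagreements:**
- The heel networks were off by 5–8 mm: about x = 0.612–0.615, against 0.6075 from the picture edges and the finger position. I trusted the latter two.
- During the turned insertion the wrist hid the nose from the top camera, so that part relied on force readings and the side view.

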